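Unlatch and open the dish rack gate

TASK

Open the gate of the stainless dish rack. Its latch bar is caught under a hook: press the gate firmly but gently inward against its rubber buffer until the bar is free of the hook, keep pressing while you lift the bar by its thumb tab, then swing the gate out wide open, about square to the rack's front. Let the bar drop back down, let go and leave the gate standing open; do not force the latch and do not disturb the other things.

Things in the scene. Friction and masses are not known exactly. Their poses are not given: they have to be found in the camera images.
- rack: fixed stainless wire dish rack, 205 mm deep, 315 mm wide, 135 mm tall. Origin on the counter under the gate's plane, 85 mm to the left (+y of the rack) of the gate's hinge; its x points into the rack (away from the robot), y to the left along the closed gate, z up. Nothing of it rises above 160 mm but the thumb tab
- hinge_axis (a point): point on the vertical hinge axis of the gate, at counter height, at the gate's right-hand end; axes as the rack's
- gate_hinge (a joint): gate angle, rad: 0 as it stands shut and latched, grows as the gate swings out towards the robot (anticlockwise seen from above), limit 1.75; goes slightly negative when the gate is pressed inward. The hinge has a little friction and no spring: the gate stays where it is left
- gate: stainless wire gate, 165 mm wide, 132 mm tall, with a small tongue at its free end that meets a rubber buffer behind it; it carries the latch. Origin on the hinge axis at counter height; when shut its axes are the rack's (y along the gate, from the hinge to the free end)
- latch_pivot (a joint): angle of the latch bar, rad: 0 level (down), grows as its free end is lifted, limit 0.35. It falls back by its own weight (about 0.9 N to lift at the tab). To pass over the hook the bar must be at 0.15 or more (tab raised about 12 mm)
- tab_grip (a point): middle of the thumb tab, an upright steel plate on the latch bar, 12 mm thick (across the gate), 26 mm wide (along it), reaching 20 mm above this point and 25 mm below, to the bar. Free on both faces: pinch it from above. With the bar down it is 14 mm in front of the gate's plane, 130 mm from the hinge axis, 171 mm above the counter
- bar_pivot (a point): pivot of the latch bar on the gate: 50 mm from the hinge axis, 14 mm in front of the gate's plane, 141 mm above the counter; its axis is square to the gate. The tab's middle is 80 mm farther from the hinge and 30 mm higher when the bar is down. The bar is 8 mm thick, 10 mm high and 145 mm long from here to its end in the catch
- catch: fixed catch on a post at the gate's free end; origin and axes are the rack's own. A steel hook plate 4 mm thick sits 2 mm above the bar and reaches inward over it by 3 to 22 mm (set differently each time, not measured), so that the bar cannot rise until the gate is pressed inward that far. More than 12 N of gate or bar on the catch (about 15 N pushed at the tab) spoils it
- catch_lip (a point): top of the catch's upright lip, 1 mm in front (robot side) of the bar's end, 183 mm from the hinge axis; the lip is 5 mm thick and its top is 1 mm above the bar, 147 mm above the counter. The hook plate lies on it, its top at 152 mm
- tongue (a point): back of the gate's tongue, 183 mm from the hinge, 112 mm up. A rubber buffer behind it, set with the hook, starts to resist 0.6 mm before the bar is free and stiffens by 7 N per mm here. At the tab the bar is free from about 7 N of push; a steady 8 to 12 N kept up while lifting is right. Before that the gate moves freely (1 N); if the push ends the buffer can bring the bar back under the hook
- bowl: white ceramic bowl, 110 mm wide, 50 mm tall, standing inside the rack; origin under its foot. Leave alone
- beaker: stainless beaker, 66 mm wide, 85 mm tall, standing inside the rack; origin under its foot. Leave alone
- soap: soap bottle, 54 mm wide, 130 mm tall, outside the rack in front of its right-hand corner; origin under its foot. Leave alone
- mug: blue mug, 76 mm wide, 85 mm tall, outside the rack in front of its left-hand corner; origin under its foot. Leave alone
- jar: glass jar, 68 mm wide, 90 mm tall, on the counter; origin under its foot. Leave alone
- ladle: wooden spoon 200 mm long lying on the counter. Leave alone

How it is judged (in metres and radians):
On the way, in this order (a step that is already met when the one before it is completed fails the run):
1. the latch bar is lifted clear over the hook (0.15 rad) while the gate is still shut (value of joint latch_pivot above 0.15 rad and value of joint gate_hinge below 0.01 rad), for 0.1 s.
2. the gate is swung wide open (over 1.2 rad) (value of joint gate_hinge above 1.2 rad), for 0.2 s.
At the end, for the whole second after the job is handed in: the gate stands open between 1.2 rad and its limit (about 70 to 100 degrees) and still, and the latch bar has dropped back down (under 0.06 rad) (value of joint gate_hinge between 1.2 and 1.78 rad and velocity of joint gate_hinge between -0.05 and 0.05 rad/s and value of joint latch_pivot below 0.06 rad); the robot touches nothing.
It fails at once if the gate or its latch bar bears on the catch with more than 12 N (contact force between gate and catch above 12 N).
It fails at once if a dish or another bystander is moved by more than 30 mm or tipped over (distance of any of bowl, beaker, soap, mug, jar, ladle from where it was at the start of the episode above 0.03 m or angle between any of bowl, beaker, soap, mug, jar, ladle's own z axis and vertical above 0.5 rad).
It also fails if it takes over 64 s, if anything falls off the work surface, if the arm or the gripper's body presses on something with over 40 N, if the wrist force passes 120 N, or if a joint passes its speed limit or range.

ROBOT

A 6-joint arm with a two-finger parallel gripper is mounted at the origin on the work surface. World frame = base frame: x ahead of the robot, y to its left, z up, the work surface at z = 0. Lengths are in m, angles in degrees, forces in N, time in s.
With the tool pointing down it reaches from about 0.15 to 0.775 m from the base axis. Payload 6.1 kg.
Tool frame: the origin (TCP) lies at the very end of the fingers, on their centre line; the grasp point (between the pads) lies r.grip_point_offset behind it (r.grip_point_offset is the distance from the TCP to the grasp point, in m); y points along the fingers, x is the direction in which the jaws open and shut, and the axes are right-handed (so a half turn about y gives the same grasp; the last joint's range is limited). The gripper opens to 85 mm and grips with 20 to 120 N. Pads are 22 mm wide; open, the fingers measure 114 mm over their backs; the gripper's body (76 mm by 85 mm) begins 54 mm behind the grasp point. The pads swing forward as they close: fully open they stand 13 mm farther back than shut.
Start: joints at [64.343, 7.208, -2.269, 80.523, 0, 90], TCP at [0.227, 0.473, 0.231] pointing down, gripper open.
Joint ranges: [-155.77, 155.77], [-54.66, 111.73], [-72.52, 77.12], [-102.08, 115.82], [-83.92, 84.16], [-180, 180]. Speed limits (degrees/s): [136.94, 136.94, 172.46, 180, 180, 180].

INTERFACE

Orientations are given as a 3x3 rotation matrix whose columns are the frame's x, y, z axes.
In Python, from workcell import r, optics, order, spotter gives the robot as it stands. The module is installed in compiled form; this text tells all that it offers.
- The arm moves only by the tool apply_moves, never from a script. Its argument "motion" is a list of rows, each a list of 3 entries, a list of its own where there are three numbers: the shift along the tool's x, y, z in mm, then the turn, a rotation vector about the tool's x, y, z in degrees, then the finger opening in mm, from 0 to 85.4. A call has 1 to 20 rows; each row is the pose to reach, as a shift and turn from the pose commanded when the call began, along the tool's axes at that moment; what a row does not reach only later rows make up. A row lasts 1/12 s, in which the tool goes at most 41.7 mm and 7.16 degrees, less where a joint would pass 70% of its speed; a pose out of reach is approached as far as the arm can. A call with a gripper value outside its range is refused whole. The fingers move at their own pace and stop on an object; the grip force is fixed at half the most. Time passes only in rows, so rows that repeat a pose let the fingers close. It gives the time, the measured TCP pose, the force and the opening at its end, in the units of the state.
- r.get_state(): the state, without advancing time (a new reading comes with each control period).
- optics.grab_frame(name): name is "scene" or "top"; returns (picture, depth): 480x640x3 uint8, blue, green, red; 480x640 float32, m along the optical axis (not along the pixel's ray), 0 where there is no reading.
- optics.calibration(name): a dict with "mtx" (3x3 intrinsics, pixels), "dist" ([k1, k2, p1, p2, k3] as OpenCV has them; the pictures are not rectified), "R" (3x3) and "t" (3): a world point X has camera coordinates R X + t. Camera axes: x right, y down, z forward; pixel columns grow to the right and rows downward; lengths in m; the calibration is good to about 2 mm. A picture is of the moment at which its call begins. calibration takes no time and is no camera call.
- order.hand_in(): hands the job in, once; it reports no verdict.
Trained networks look in the newest picture that a camera, given by its name, has taken for a name from the list of things; names that differ only in an ending like _2 or _b are one class to them, and where a whole thing is asked for, a point or a joint stands for the part that bears it (a point fixed in the world has none). Each returns a list of dicts, best first, with "confidence" (0 to 1); they miss things now and then, are a little off and sometimes report something else, mostly with a low value. They report only what shows in the picture. A call takes as long as a camera call.
- spotter.recognise(target, camera): "at" ([column, row] in pixels, amid what is visible of it).
The state is a dict: "clock": time; "joint_pos": joint angles; "joint_velocities": joint speeds; "joint_efforts": joint torques, N m; "position": TCP position; "orientation": TCP orientation; "force": force on the tool from outside, world axes, zero at the start; "ft_torque": the same for the moment, N m; "opening": finger opening in m.
Only numpy, scipy, OpenCV 4.12 (cv2) and the standard library are available. Lean on these libraries where they do the work, as an engineer would, in place of code of your own. Each camera call takes 0.05 s, during which the arm holds its last target. There are 200 camera calls.

## Working session

There is one attempt and no reset: what is moved stays moved. The work goes in short steps, Python scripts to look and compute and a tool call to move; the robot and the scene stay as the last step left them, time stands still between calls to the robot, and variables do not carry over. Pictures are saved under pics/ and viewed, about 8 in all and at most 12, crops included, and the job is handed in when it is done.

Besides the shell and the picture viewer there is one more tool, called after "Call:" by a JSON object that holds its "fn" and its "kwargs", one argument or row to a line. apply_moves: Moves the arm, as the interface text tells. Its arguments: {"type":"object","properties":{"motion":{"type":"array"}},"required":["motion"]}

```bash
mkdir -p pics; cat > h.py <<'E'
import numpy as np, cv2
from workcell import r, optics, order, spotter
def pix2world(cam,uv,d):
    c=optics.calibration(cam); n=cv2.undistortPoints(np.array([[uv]],float),np.array(c["mtx"]),np.array(c["dist"]))[0,0]
    return np.array(c["R"]).T@(np.array([n[0]*d,n[1]*d,d])-np.array(c["t"]).ravel())
def proj(cam,P):
    c=optics.calibration(cam); return cv2.projectPoints(np.array(P,float).reshape(-1,3),cv2.Rodrigues(np.array(c["R"]))[0],np.array(c["t"]).ravel(),np.array(c["mtx"]),np.array(c["dist"]))[0].reshape(-1,2)
def cloud(cam,depth):
    c=optics.calibration(cam); v,u=np.mgrid[:480,:640]; n=cv2.undistortPoints(np.stack([u,v],-1).reshape(-1,1,2).astype(float),np.array(c["mtx"]),np.array(c["dist"])).reshape(480,640,2)
    X=np.dstack([n*depth[...,None],depth]); return (X-np.array(c["t"]).ravel())@np.array(c["R"])
E
python3 - <<'E'
from h import *
s=r.get_state(); print({k:np.round(v,4).tolist() for k,v in s.items()}, r.grip_point_offset)
for cam in ("scene","top"):
    im,d=optics.grab_frame(cam); cv2.imwrite(f"pics/{cam}0.png",im); np.save(f"{cam}0.npy",d)
    W=cloud(cam,d)
    c=optics.calibration(cam); print(cam,"campos",-np.array(c["R"]).T@np.array(c["t"]).ravel())
    for t in ("tab_grip","bar_pivot","catch_lip","tongue","hinge_axis","soap","mug","jar","ladle","rack"):
        for q in spotter.recognise(t,cam)[:2]:
            u,v=np.round(q["at"]).astype(int); print(t,np.round(q["at"]),round(q["confidence"],2),np.round(W[v,u],3))
E
```

```text
{'clock': 0.0, 'joint_pos': [64.3441, 7.2427, -2.324, 80.5212, -0.0001, 89.9996], 'joint_velocities': [-0.0382, -0.0087, -0.0261, -0.0078, 0.0232, -0.0448], 'joint_efforts': [0.0011, -43.5912, 35.2923, 0.0173, 0.0001, 0.0], 'position': [0.2271, 0.4729, 0.2305], 'orientation': [[0.433, -0.0007, -0.9014], [0.9014, -0.0014, 0.433], [-0.0015, -1.0, -0.0]], 'force': [0.2183, -0.0564, 0.3793], 'ft_torque': [0.0015, 0.0333, 0.0362], 'opening': 0.0852} 0.0187
scene campos [1.44164357 0.70660877 1.15818881]
tab_grip [313. 234.] 0.76 [ 0.598 -0.006  0.167]
bar_pivot [298. 246.] 0.8 [ 0.523 -0.125 -0.001]
catch_lip [334. 268.] 0.87 [0.634 0.092 0.137]
tongue [301. 245.] 0.78 [ 0.618 -0.029  0.128]
hinge_axis [287. 293.] 0.6 [ 0.69  -0.015  0.018]
hinge_axis [247. 231.] 0.52 [ 0.63  -0.216  0.076]
soap [239. 228.] 0.63 [ 0.677 -0.193  0.132]
soap [368. 276.] 0.48 [0.548 0.136 0.071]
jar [250. 181.] 0.97 [ 0.451 -0.384  0.063]
ladle [466. 342.] 0.78 [0.52  0.42  0.008]
rack [280. 291.] 0.73 [ 0.696 -0.035  0.016]
top campos [ 0.48228395 -0.01358064  1.15764667]
tab_grip [324. 250.] 0.55 [ 0.589 -0.014  0.192]
bar_pivot [335. 242.] 0.88 [ 0.614 -0.039  0.13 ]
catch_lip [288. 242.] 0.83 [0.613 0.069 0.147]
tongue [332. 245.] 0.6 [ 0.612 -0.033  0.088]
hinge_axis [319. 213.] 0.56 [ 0.705 -0.002  0.019]
soap [413. 241.] 0.79 [ 0.618 -0.225  0.102]
mug [270. 286.] 0.76 [0.518 0.126 0.006]
jar [483. 320.] 0.7 [ 0.432 -0.383  0.088]
jar [336. 243.] 0.6 [ 0.626 -0.045  0.018]
ladle [155. 307.] 0.96 [0.467 0.42  0.011]
ladle [336. 248.] 0.66 [ 0.598 -0.041  0.145]
rack [322. 215.] 0.71 [ 0.699 -0.009  0.019]
```

View pics/scene0.png

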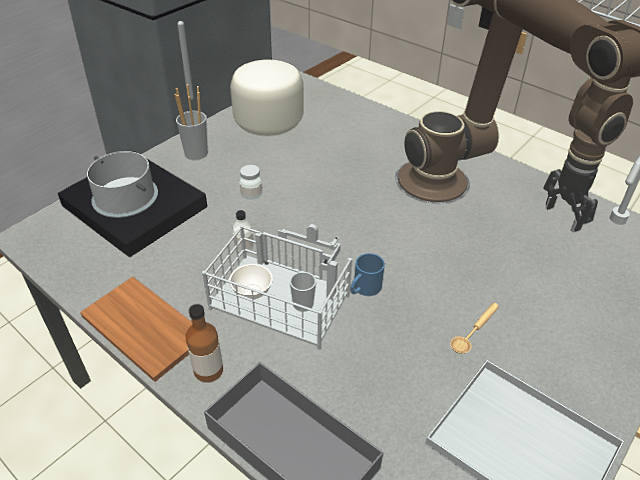

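View pics/top0.png

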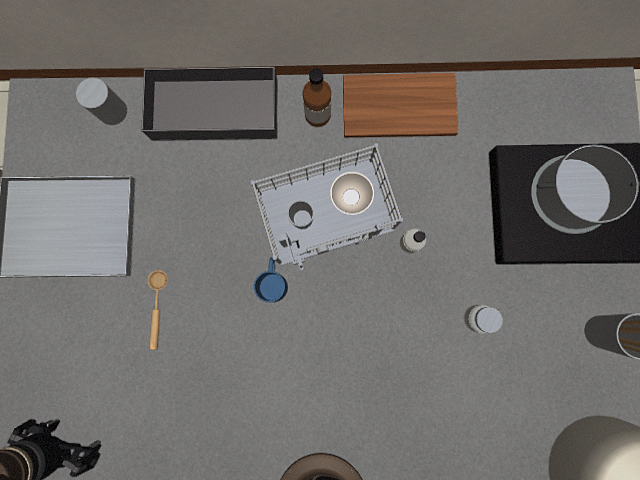

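```bash
python3 - <<'E'
from h import *
im=cv2.imread("pics/top0.png"); cv2.imwrite("pics/crop.png",cv2.resize(im[190:310,240:440],None,fx=4,fy=4,interpolation=cv2.INTER_CUBIC))
W=cloud("top",np.load("top0.npy"))
S=cloud("scene",np.load("scene0.npy"))
for n,A in(("top",W),("scene",S)):
  m=(A[...,2]>.155)&(A[...,2]<.2)&(A[...,0]>.5)&(A[...,0]<.7)&(abs(A[...,1])<.2)
  v,u=np.where(m)
  for a,b in list(zip(u,v))[:50]: print(n,a,b,np.round(A[b,a],3))
m=(W[...,2]>.10)&(W[...,2]<.15)&(W[...,0]>.5)&(W[...,0]<.85)&(abs(W[...,1])<.2)
P=W[m][:,:2].astype(np.float32); print(cv2.minAreaRect(P),cv2.boxPoints(cv2.minAreaRect(P)))
E
```

```text
top 326 245 [ 0.6   -0.018  0.189]
top 327 245 [ 0.601 -0.02   0.178]
top 321 246 [ 0.598 -0.007  0.191]
top 322 246 [ 0.598 -0.009  0.188]
top 323 246 [ 0.598 -0.012  0.191]
top 324 246 [ 0.598 -0.014  0.189]
top 325 246 [ 0.598 -0.016  0.187]
top 326 246 [ 0.598 -0.018  0.187]
top 327 246 [ 0.599 -0.02   0.182]
top 318 247 [ 0.596 -0.001  0.187]
top 319 247 [ 0.596 -0.003  0.188]
top 320 247 [ 0.596 -0.005  0.19 ]
top 321 247 [ 0.596 -0.007  0.188]
top 322 247 [ 0.596 -0.009  0.192]
top 323 247 [ 0.596 -0.011  0.189]
top 324 247 [ 0.596 -0.014  0.189]
top 325 247 [ 0.596 -0.016  0.187]
top 326 247 [ 0.596 -0.018  0.186]
top 327 247 [ 0.597 -0.02   0.183]
top 316 248 [0.595 0.004 0.181]
top 317 248 [0.594 0.002 0.186]
top 318 248 [ 0.594 -0.001  0.188]
top 319 248 [ 0.594 -0.003  0.188]
top 320 248 [ 0.594 -0.005  0.19 ]
top 321 248 [ 0.594 -0.007  0.19 ]
top 322 248 [ 0.594 -0.009  0.191]
top 323 248 [ 0.594 -0.011  0.189]
top 324 248 [ 0.594 -0.014  0.187]
top 325 248 [ 0.594 -0.016  0.189]
top 326 248 [ 0.594 -0.018  0.187]
top 327 248 [ 0.594 -0.02   0.187]
top 328 248 [ 0.595 -
[... 1985 characters left out ...]
 -0.003  0.188]
scene 315 228 [ 0.596 -0.001  0.188]
scene 316 228 [0.596 0.002 0.189]
scene 317 228 [0.59  0.    0.185]
scene 307 229 [ 0.606 -0.018  0.181]
scene 308 229 [ 0.6   -0.021  0.175]
scene 309 229 [ 0.602 -0.015  0.18 ]
scene 310 229 [ 0.601 -0.013  0.18 ]
scene 311 229 [ 0.6   -0.01   0.182]
scene 312 229 [ 0.603 -0.005  0.186]
scene 313 229 [ 0.604 -0.001  0.189]
scene 314 229 [ 0.599 -0.002  0.186]
scene 315 229 [0.599 0.001 0.188]
scene 316 229 [0.594 0.    0.184]
((0.6919794678688049, -0.024527743458747864), (0.2369614690542221, 0.3131261467933655), 16.62282371520996) [[ 0.5336622   0.09159856]
 [ 0.6232382  -0.20844163]
 [ 0.85029674 -0.14065404]
 [ 0.76072073  0.15938614]]
```

View pics/crop.png

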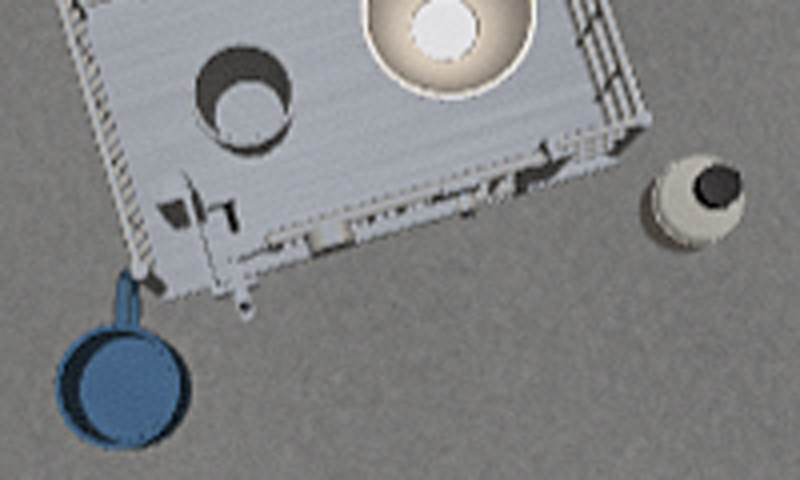

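```bash
python3 - <<'E'
from h import *
W=cloud("top",np.load("top0.npy")); S=cloud("scene",np.load("scene0.npy"))
def box(A,z0,z1,x0,x1,y0,y1): 
    return A[(A[...,2]>z0)&(A[...,2]<z1)&(A[...,0]>x0)&(A[...,0]<x1)&(A[...,1]>y0)&(A[...,1]<y1)]
for A in(W,S):
    T=box(A,.18,.197,.56,.63,-.05,.04); print("tab",len(T),T.mean(0),np.median(T,0),cv2.minAreaRect(T[:,:2].astype(np.float32)))
yaw=np.radians(16.6)
# bar/gate top: points near tab line, fit line directions
T=box(W,.18,.197,.56,.63,-.05,.04).mean(0)
for yd in (14,15,16,16.6,17,18,19):
    a=np.radians(yd); R=np.array([[np.cos(a),np.sin(a)],[-np.sin(a),np.cos(a)]])
    L=(W[...,:2]-T[:2])@R.T; z=W[...,2]
    out=[]
    for nm,lo,hi,sx in(("bar",.134,.150,(-.012,.010)),("gatetop",.122,.137,(.006,.026))):
        m=(z>lo)&(z<hi)&(L[...,0]>sx[0])&(L[...,0]<sx[1])&(L[...,1]>-.13)&(L[...,1]<.05)
        p=L[m]; f=np.polyfit(p[:,1],p[:,0],1); out+= [nm,m.sum(),np.round(np.degrees(f[0]),2),np.round(f[1]*1000,1)]
    m=(z>.1)&(z<.14)&(L[...,0]>.19)&(L[...,0]<.26)&(abs(L[...,1]+.045)<.15); p=L[m]; f=np.polyfit(p[:,1],p[:,0],1); out+=["back",m.sum(),np.round(np.degrees(f[0]),2),np.round(f[1]*1000,1)]
    print(yd,*out)
E
```

```text
tab 67 [ 0.59201416 -0.00899116  0.18770175] [ 0.59178487 -0.00923982  0.18767261] ((0.5921590924263, -0.009457821026444435), (0.012131189927458763, 0.024949945509433746), 13.805144309997559)
tab 58 [ 0.59780484 -0.00759443  0.18697237] [ 0.59811918 -0.00793185  0.187629  ] ((0.5969258546829224, -0.00791751779615879), (0.01792476885020733, 0.025119664147496223), 13.926492691040039)
14 bar 201 -2.7 -0.7 gatetop 219 -2.15 14.4 back 393 -2.12 203.6
15 bar 209 -2.15 -0.6 gatetop 219 -1.15 14.4 back 393 -1.26 203.5
16 bar 213 -1.36 -0.4 gatetop 219 -0.15 14.4 back 382 -0.52 203.5
16.6 bar 216 -0.94 -0.4 gatetop 218 0.44 14.4 back 373 -0.03 203.5
17 bar 218 -0.67 -0.4 gatetop 218 0.84 14.4 back 371 0.24 203.4
18 bar 219 0.23 -0.4 gatetop 213 1.71 14.4 back 376 1.08 203.2
19 bar 222 0.95 -0.4 gatetop 203 2.46 14.4 back 381 1.96 203.1
```

Call:
{"fn": "apply_moves", "kwargs": {
  "motion": [
    [[0, 0, 0], [0, 3, 0], 44]
  ]
}}

```text
clock: 1.18
position: [0.2273, 0.4732, 0.2313]
orientation: [[0.48, -0.0, -0.877], [0.877, 0.0, 0.48], [0.0, -1.0, 0.0]]
force: [0.2, 0.4, -0.4]
opening: 0.0754
```

```bash
python3 - <<'E'
from h import *
s=r.get_state(); print({k:np.round(v,4).tolist() for k,v in s.items()})
E
```

```text
{'clock': 1.1833, 'joint_pos': [64.3424, 7.2061, -2.2668, 80.5241, 0.0019, 93.0183], 'joint_velocities': [0.0219, -0.0534, 0.0372, -0.0198, 0.0111, 39.2389], 'joint_efforts': [0.0014, -43.5692, 35.3093, 0.0015, -0.0001, -1.1437], 'position': [0.2273, 0.4732, 0.2313], 'orientation': [[0.4799, -0.0, -0.8773], [0.8773, 0.0001, 0.4799], [0.0, -1.0, 0.0]], 'force': [0.1543, 0.3538, -0.3965], 'ft_torque': [0.0352, 0.0162, 0.0008], 'opening': 0.0754}
```

Call:
{"fn": "apply_moves", "kwargs": {
  "motion": [
    [[-16.5, 0, -36.8], [0, 7, 0], 36],
    [[-33, 0, -73.6], [0, 14, 0], 36],
    [[-49.5, 0, -110.4], [0, 21, 0], 36],
    [[-66, 0, -147.2], [0, 28, 0], 36],
    [[-82.5, 0, -184], [0, 35, 0], 36],
    [[-99, 0, -221], [0, 40, 0], 36],
    [[-115.5, 0, -258], [0, 44.9, 0], 36],
    [[-132, 0, -294.5], [0, 44.9, 0], 36],
    [[-148.5, 0, -331.3], [0, 44.9, 0], 36],
    [[-165, 0, -368], [0, 44.9, 0], 36],
    [[-181.5, 0, -405], [0, 44.9, 0], 36],
    [[-198, 0, -442], [0, 44.9, 0], 36],
    [[-214.5, 0, -478.5], [0, 44.9, 0], 36],
    [[-231, 0, -515.4], [0, 44.9, 0], 36],
    [[-247.5, 0, -552.2], [0, 44.9, 0], 36],
    [[-247.5, 0, -552.2], [0, 44.9, 0], 36],
    [[-247.5, 0, -552.2], [0, 44.9, 0], 36],
    [[-247.5, 0, -552.2], [0, 44.9, 0], 36]
  ]
}}

```text
clock: 2.68
position: [0.593, -0.009, 0.2309]
orientation: [[0.959, -0.001, -0.282], [0.282, 0.0, 0.959], [-0.001, -1.0, 0.001]]
force: [0.5, 0.0, 0.5]
opening: 0.036
```

```bash
python3 - <<'E'
from h import *
im,d=optics.grab_frame("scene"); cv2.imwrite("pics/s1.png",cv2.resize(im[120:300,220:420],None,fx=4,fy=4,interpolation=cv2.INTER_CUBIC)[:600])
s=r.get_state(); print({k:np.round(v,4).tolist() for k,v in s.items()})
E
```

```text
{'clock': 2.7333, 'joint_pos': [-0.8132, 14.7273, 6.9013, 82.2037, 0.0128, 72.7242], 'joint_velocities': [0.9617, -0.8242, -0.4135, -0.1368, -0.0981, -0.0367], 'joint_efforts': [-0.915, -51.0893, 35.326, -0.0685, -0.0311, 0.0002], 'position': [0.5927, -0.0083, 0.2312], 'orientation': [[0.959, -0.0005, -0.2834], [0.2834, 0.0002, 0.959], [-0.0004, -1.0, 0.0004]], 'force': [-0.1417, -0.1274, 0.3351], 'ft_torque': [0.0142, -0.0018, -0.0048], 'opening': 0.0364}
```

View pics/s1.png

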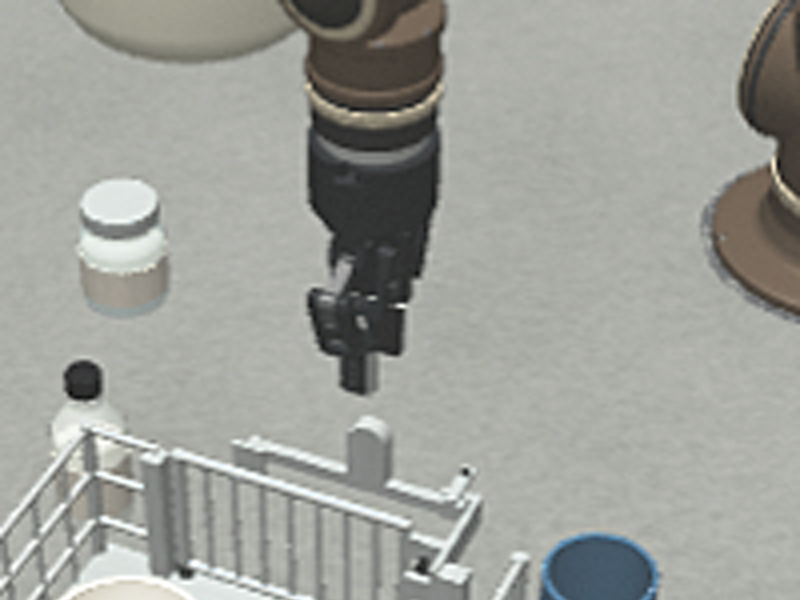

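The gripper (crop column ~360) stands right above the tab (crop ~370,450), jaws across the gate. I'll go down around it.

Call:
{"fn": "apply_moves", "kwargs": {
  "motion": [
    [[0, 20, 0], [0, 0, 0], 36],
    [[0, 40, 0], [0, 0, 0], 36],
    [[0, 60, 0], [0, 0, 0], 36],
    [[0, 70, 0], [0, 0, 0], 36],
    [[0, 75, 0], [0, 0, 0], 36],
    [[0, 75, 0], [0, 0, 0], 36],
    [[0, 75, 0], [0, 0, 0], 28],
    [[0, 75, 0], [0, 0, 0], 24],
    [[0, 75, 0], [0, 0, 0], 24],
    [[0, 75, 0], [0, 0, 0], 24],
    [[0, 75, 0], [0, 0, 0], 24]
  ]
}}

```text
clock: 3.65
position: [0.5935, -0.0089, 0.1569]
orientation: [[0.959, 0.001, -0.283], [0.283, -0.0, 0.959], [0.001, -1.0, -0.0]]
force: [-1.2, -0.3, -0.7]
opening: 0.0239
```

```bash
python3 - <<'E'
from h import *
for i in range(4):
  s=r.get_state(); print({k:np.round(s[k],4).tolist() for k in("position","force","opening","clock")}); im,d=optics.grab_frame("scene")
cv2.imwrite("pics/s2.png",cv2.resize(im[200:290,260:380],None,fx=6,fy=6,interpolation=cv2.INTER_CUBIC))
E
```

```text
{'position': [0.5935, -0.0089, 0.1569], 'force': [-1.1889, -0.2888, -0.6502], 'opening': 0.0239, 'clock': 3.65}
{'position': [0.5934, -0.0089, 0.1567], 'force': [-0.4474, -1.1821, -0.5204], 'opening': 0.0237, 'clock': 3.7}
{'position': [0.5933, -0.0088, 0.1566], 'force': [0.094, 0.1926, 0.4131], 'opening': 0.024, 'clock': 3.75}
{'position': [0.5933, -0.0088, 0.1564], 'force': [1.1757, -0.6647, 0.8371], 'opening': 0.0242, 'clock': 3.8}
```

View pics/s2.png

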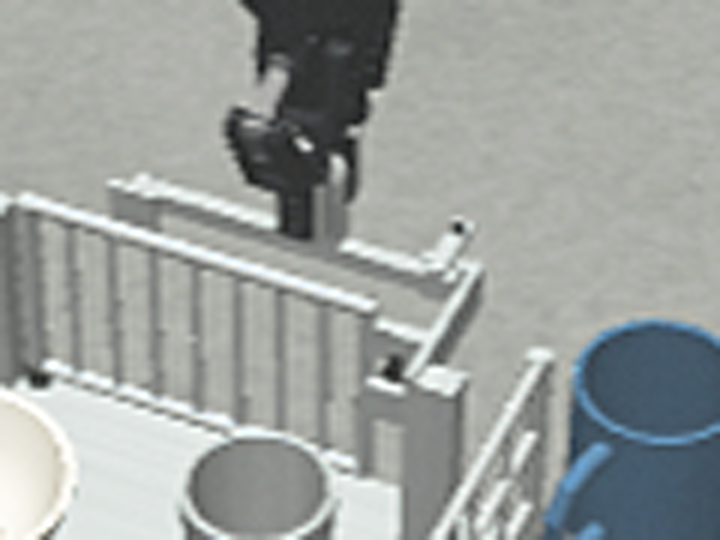

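Call:
{"fn": "apply_moves", "kwargs": {
  "motion": [
    [[0.5, 0, 0], [0, 0, 0], 20],
    [[0.5, 0, 0], [0, 0, 0], 18],
    [[0.5, 0, 0], [0, 0, 0], 18],
    [[0.5, 0, 0], [0, 0, 0], 18]
  ]
}}

```text
clock: 4.18
position: [0.5936, -0.0086, 0.1562]
orientation: [[0.959, -0.0, -0.283], [0.283, 0.0, 0.959], [-0.0, -1.0, 0.0]]
force: [0.4, 0.1, -0.5]
opening: 0.0178
```

```bash
cat > f.py <<'E'
from h import *
import sys
F=[];P=[]
for i in range(int(sys.argv[1]) if len(sys.argv)>1 else 6):
  optics.calibration("top"); optics.grab_frame("scene"); s=r.get_state(); F.append(s["force"]); P.append(s["position"])
a=np.radians(16.4); R=np.array([[np.cos(a),np.sin(a),0],[-np.sin(a),np.cos(a),0],[0,0,1]])
print("F rack",np.round(R@np.mean(F,0),2),"sd",np.round(np.std(F,0),2),"pos",np.round(np.mean(P,0)*1000,2),"open",round(s["opening"]*1000,2),"t",s["clock"])
E
python3 f.py
```

```text
F rack [-0.05  0.12 -0.08] sd [0.18 0.81 0.58] pos [593.64  -8.62 156.28] open 18.11 t 4.4833
```

Call:
{"fn": "apply_moves", "kwargs": {
  "motion": [
    [[0, 0, 0], [0, 0, 0], 16.5],
    [[0, 0, 0], [0, 0, 0], 16],
    [[0, 0, 0], [0, 0, 0], 16]
  ]
}}

```text
clock: 4.73
position: [0.5937, -0.0086, 0.1563]
orientation: [[0.959, 0.0, -0.283], [0.283, 0.0, 0.959], [0.0, -1.0, 0.0]]
force: [0.6, -0.0, -0.0]
opening: 0.0158
```

```bash
python3 f.py 5
```

```text
F rack [ 0.38  0.   -0.17] sd [0.5  0.4  0.63] pos [593.65  -8.64 156.29] open 15.98 t 4.9833
```

Call:
{"fn": "apply_moves", "kwargs": {
  "motion": [
    [[0, 0, 0], [0, 0, 0], 15],
    [[0, 0, 0], [0, 0, 0], 14.5],
    [[0, 0, 0], [0, 0, 0], 14.5]
  ]
}}

```text
clock: 5.23
position: [0.5937, -0.0086, 0.1563]
orientation: [[0.959, -0.0, -0.283], [0.283, -0.0, 0.959], [-0.0, -1.0, -0.0]]
force: [-0.5, -0.3, 0.7]
opening: 0.0147
```

```bash
python3 f.py 5
```

```text
F rack [ 0.29 -0.17  0.01] sd [0.4  0.39 0.47] pos [593.65  -8.64 156.3 ] open 14.25 t 5.4833
```

Call:
{"fn": "apply_moves", "kwargs": {
  "motion": [
    [[0.7, 0, 0], [0, 0, 0], 14.5],
    [[0.7, 0, 0], [0, 0, 0], 13.2],
    [[0.7, 0, 0], [0, 0, 0], 13.2]
  ]
}}

```text
clock: 5.73
position: [0.5944, -0.0084, 0.1563]
orientation: [[0.959, 0.0, -0.283], [0.283, -0.0, 0.959], [0.0, -1.0, -0.0]]
force: [0.6, -0.1, 0.2]
opening: 0.0133
```

```bash
python3 f.py 5
```

```text
F rack [ 0.02 -0.16  0.14] sd [0.34 0.27 0.43] pos [594.33  -8.43 156.29] open 12.96 t 5.9833
```

Call:
{"fn": "apply_moves", "kwargs": {
  "motion": [
    [[0, 0, 0], [0, 0, 0], 11],
    [[0, 0, 0], [0, 0, 0], 8],
    [[0, 0, 0], [0, 0, 0], 6],
    [[0, 0, 0], [0, 0, 0], 6]
  ]
}}

```text
clock: 6.32
position: [0.5943, -0.0084, 0.1564]
orientation: [[0.959, 0.0, -0.283], [0.283, 0.0, 0.959], [0.0, -1.0, -0.0]]
force: [0.4, 0.6, 1.3]
opening: 0.011
```

```bash
python3 f.py 8
```

```text
F rack [-0.56  0.46  1.87] sd [0.3  0.43 0.62] pos [594.32  -8.42 156.39] open 11.11 t 6.7167
```

Call:
{"fn": "apply_moves", "kwargs": {
  "motion": [
    [[0.4, 0, 0.04], [0, 0.176, 0], 6],
    [[0.8, 0, 0.09], [0, 0.353, 0], 6],
    [[0.8, 0, 0.09], [0, 0.353, 0], 6],
    [[0.8, 0, 0.09], [0, 0.353, 0], 6]
  ]
}}

```text
clock: 7.05
position: [0.5952, -0.0081, 0.1564]
orientation: [[0.961, 0.0, -0.277], [0.277, 0.0, 0.961], [0.0, -1.0, -0.0]]
force: [-1.3, 0.7, 2.0]
opening: 0.0112
```

Call:
{"fn": "apply_moves", "kwargs": {
  "motion": [
    [[0.4, 0, 0.04], [0, 0.176, 0], 6],
    [[0.8, 0, 0.09], [0, 0.353, 0], 6],
    [[0.8, 0, 0.09], [0, 0.353, 0], 6]
  ]
}}

```text
clock: 7.3
position: [0.5959, -0.0078, 0.1564]
orientation: [[0.963, 0.0, -0.271], [0.271, 0.0, 0.963], [0.0, -1.0, 0.0]]
force: [-0.5, 0.4, 2.6]
opening: 0.0112
```

Call:
{"fn": "apply_moves", "kwargs": {
  "motion": [
    [[0.4, 0, 0.04], [0, 0.176, 0], 6],
    [[0.8, 0, 0.09], [0, 0.353, 0], 6],
    [[0.8, 0, 0.09], [0, 0.353, 0], 6]
  ]
}}

```text
clock: 7.55
position: [0.5967, -0.0075, 0.1564]
orientation: [[0.964, 0.0, -0.265], [0.265, 0.0, 0.964], [0.0, -1.0, -0.0]]
force: [-0.1, 1.4, 2.4]
opening: 0.0109
```

Call:
{"fn": "apply_moves", "kwargs": {
  "motion": [
    [[0.4, 0, 0.04], [0, 0.176, 0], 6],
    [[0.8, 0, 0.09], [0, 0.353, 0], 6],
    [[0.8, 0, 0.09], [0, 0.353, 0], 6]
  ]
}}

```text
clock: 7.8
position: [0.5974, -0.0072, 0.1564]
orientation: [[0.966, 0.0, -0.259], [0.259, 0.0, 0.966], [0.0, -1.0, -0.0]]
force: [-0.4, 0.9, 3.0]
opening: 0.0112
```

Call:
{"fn": "apply_moves", "kwargs": {
  "motion": [
    [[0.4, 0, 0.04], [0, 0.176, 0], 6],
    [[0.8, 0, 0.09], [0, 0.353, 0], 6],
    [[0.8, 0, 0.09], [0, 0.353, 0], 6]
  ]
}}

```text
clock: 8.05
position: [0.5982, -0.0069, 0.1563]
orientation: [[0.967, 0.0, -0.253], [0.253, 0.0, 0.967], [0.0, -1.0, -0.0]]
force: [-1.2, 0.6, 3.6]
opening: 0.0116
```

Call:
{"fn": "apply_moves", "kwargs": {
  "motion": [
    [[0.4, 0, 0.04], [0, 0.176, 0], 6],
    [[0.8, 0, 0.09], [0, 0.353, 0], 6],
    [[0.8, 0, 0.09], [0, 0.353, 0], 6]
  ]
}}

```text
clock: 8.3
position: [0.5989, -0.0066, 0.1564]
orientation: [[0.969, 0.0, -0.247], [0.247, 0.0, 0.969], [0.0, -1.0, -0.0]]
force: [-0.7, 1.0, 3.7]
opening: 0.0112
```

```bash
python3 f.py 6; python3 -c "
from h import *
im,d=optics.grab_frame('scene'); cv2.imwrite('pics/s3.png',cv2.resize(im[200:290,260:380],None,fx=6,fy=6,interpolation=cv2.INTER_CUBIC))"
```

```text
F rack [-0.19  0.81  3.72] sd [0.18 0.41 0.26] pos [598.92  -6.62 156.36] open 11.38 t 8.6
```

View pics/s3.png

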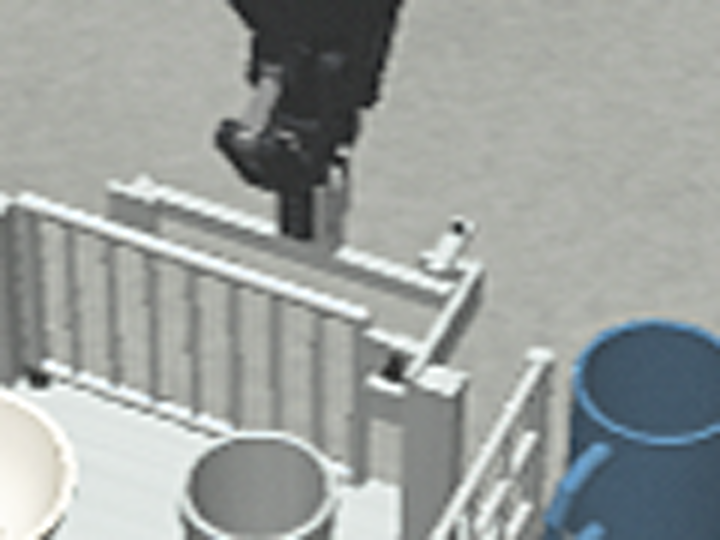

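The gate and bar are moving inward with the pinched tab; the black buffer at crop (395,365) has not been reached yet. I'll keep stepping.

Call:
{"fn": "apply_moves", "kwargs": {
  "motion": [
    [[0.4, 0, 0.04], [0, 0.176, 0], 6],
    [[0.8, 0, 0.09], [0, 0.353, 0], 6],
    [[0.8, 0, 0.09], [0, 0.353, 0], 6]
  ]
}}

```text
clock: 8.9
position: [0.5996, -0.0063, 0.1563]
orientation: [[0.97, 0.0, -0.241], [0.241, -0.0, 0.97], [0.0, -1.0, -0.0]]
force: [-0.6, -0.5, 5.0]
opening: 0.0112
```

Call:
{"fn": "apply_moves", "kwargs": {
  "motion": [
    [[0.4, -0.2, 0.04], [0, 0.176, 0], 6],
    [[0.8, -0.4, 0.09], [0, 0.353, 0], 6],
    [[0.8, -0.4, 0.09], [0, 0.353, 0], 6]
  ]
}}

```text
clock: 9.15
position: [0.6003, -0.0061, 0.1564]
orientation: [[0.972, -0.0, -0.235], [0.235, -0.0, 0.972], [-0.0, -1.0, -0.0]]
force: [-0.5, 1.0, 1.3]
opening: 0.0111
```

Call:
{"fn": "apply_moves", "kwargs": {
  "motion": [
    [[0.4, 0, 0.04], [0, 0.176, 0], 6],
    [[0.8, 0, 0.09], [0, 0.353, 0], 6],
    [[0.8, 0, 0.09], [0, 0.353, 0], 6]
  ]
}}

```text
clock: 9.4
position: [0.6008, -0.0059, 0.1564]
orientation: [[0.973, -0.001, -0.229], [0.229, -0.0, 0.973], [-0.001, -1.0, -0.0]]
force: [-1.3, -0.6, 1.8]
opening: 0.0109
```

```bash
python3 f.py 6
```

```text
F rack [-1.11 -0.58  0.28] sd [0.44 0.5  0.31] pos [600.81  -5.93 156.42] open 11.45 t 9.7
```

Call:
{"fn": "apply_moves", "kwargs": {
  "motion": [
    [[0.25, 0, 0.03], [0, 0.11, 0], 6],
    [[0.5, 0, 0.05], [0, 0.22, 0], 6],
    [[0.5, 0, 0.05], [0, 0.22, 0], 6]
  ]
}}

```text
clock: 9.95
position: [0.6011, -0.0058, 0.1564]
orientation: [[0.974, -0.001, -0.226], [0.226, -0.0, 0.974], [-0.001, -1.0, -0.0]]
force: [-3.5, -2.3, -0.0]
opening: 0.0111
```

```bash
python3 f.py 6
```

```text
F rack [-4.55 -1.39 -0.33] sd [0.27 0.46 0.51] pos [601.13  -5.81 156.43] open 11.09 t 10.25
```

Call:
{"fn": "apply_moves", "kwargs": {
  "motion": [
    [[0.25, 0, 0.03], [0, 0.11, 0], 6],
    [[0.5, 0, 0.05], [0, 0.22, 0], 6],
    [[0.5, 0, 0.05], [0, 0.22, 0], 6]
  ]
}}

```text
clock: 10.5
position: [0.6014, -0.0057, 0.1564]
orientation: [[0.975, -0.001, -0.222], [0.222, -0.001, 0.975], [-0.001, -1.0, -0.0]]
force: [-4.4, -3.0, 0.1]
opening: 0.0113
```

```bash
python3 f.py 6
```

```text
F rack [-5.77 -1.65 -0.76] sd [0.23 0.44 0.52] pos [601.43  -5.7  156.43] open 11.12 t 10.8
```

Call:
{"fn": "apply_moves", "kwargs": {
  "motion": [
    [[0.2, 0, 0], [0, 0.09, 0], 6],
    [[0.4, 0, 0], [0, 0.18, 0], 6],
    [[0.4, 0, 0], [0, 0.18, 0], 6]
  ]
}}

```text
clock: 11.05
position: [0.6016, -0.0056, 0.1564]
orientation: [[0.976, -0.002, -0.219], [0.219, -0.001, 0.976], [-0.002, -1.0, -0.0]]
force: [-6.1, -3.4, -0.3]
opening: 0.0113
```

```bash
sed -i 's/F=\[\];P/T=[];F=[];P/; s/F.append/T.append(s["ft_torque"]);F.append/; s/print(/print("T",np.round(np.mean(T,0),3),/' f.py; python3 f.py 6
```

```text
T [-0.639  1.008  0.322] F rack [-6.72 -1.87 -0.3 ] sd [0.42 0.3  0.19] pos [601.6   -5.64 156.43] open 10.96 t 11.35
```

Call:
{"fn": "apply_moves", "kwargs": {
  "motion": [
    [[0, -0.84, -0.17], [0.6, 0, 0], 6],
    [[0, -1.68, -0.35], [1.2, 0, 0], 6],
    [[0, -1.68, -0.35], [1.2, 0, 0], 6]
  ]
}}

```text
clock: 11.6
position: [0.6016, -0.006, 0.1581]
orientation: [[0.976, -0.007, -0.219], [0.219, 0.021, 0.975], [-0.002, -1.0, 0.022]]
force: [-6.0, -2.5, -0.6]
opening: 0.0113
```

```bash
python3 f.py 5
```

```text
T [-0.667  1.021  0.369] F rack [-6.73 -1.23 -0.5 ] sd [0.68 0.41 0.39] pos [601.64  -5.95 158.04] open 11.25 t 11.85
```

Call:
{"fn": "apply_moves", "kwargs": {
  "motion": [
    [[0, -1.39, -0.28], [1, 0, 0], 6],
    [[0, -3.47, -0.75], [2.5, 0, 0], 6],
    [[0, -3.47, -0.75], [2.5, 0, 0], 6]
  ]
}}

```text
clock: 12.1
position: [0.6019, -0.0068, 0.1618]
orientation: [[0.976, -0.016, -0.218], [0.219, 0.064, 0.974], [-0.002, -0.998, 0.066]]
force: [-6.8, -1.1, 0.0]
opening: 0.0112
```

```bash
python3 f.py 4
```

```text
T [-0.627  1.049  0.431] F rack [-6.87 -0.69  0.05] sd [0.15 0.32 0.37] pos [601.85  -6.74 161.59] open 11.55 t 12.3
```

Call:
{"fn": "apply_moves", "kwargs": {
  "motion": [
    [[0, -2.08, -0.43], [1.5, 0, 0], 6],
    [[0, -4.17, -0.92], [3, 0, 0], 6],
    [[0, -6.23, -1.45], [4.5, 0, 0], 6],
    [[0, -8.28, -2.05], [6, 0, 0], 6],
    [[0, -10.65, -2.8], [7.75, 0, 0], 6],
    [[0, -12.99, -3.64], [9.5, 0, 0], 6],
    [[0, -12.99, -3.64], [9.5, 0, 0], 6]
  ]
}}

```text
clock: 12.88
position: [0.6029, -0.0112, 0.1747]
orientation: [[0.976, -0.052, -0.212], [0.218, 0.225, 0.95], [-0.002, -0.973, 0.231]]
force: [-7.9, -0.6, 0.7]
opening: 0.0112
```

```bash
python3 f.py 4;  python3 -c "
from h import *
print(np.round(r.get_state()['orientation'],4).tolist(), r.get_state()['joint_pos'])
im,d=optics.grab_frame('scene'); cv2.imwrite('pics/s4.png',cv2.resize(im[200:290,260:380],None,fx=6,fy=6,interpolation=cv2.INTER_CUBIC))"
```

```text
T [-0.671  1.153  0.647] F rack [-7.11 -0.24  1.15] sd [0.22 0.62 0.58] pos [602.9  -11.1  174.52] open 11.25 t 13.0833
[[0.9757, -0.0515, -0.213], [0.2191, 0.2224, 0.95], [-0.0016, -0.9736, 0.2283]] [-7.0836696  19.54750304  5.23010292 80.29583151 12.37750616 69.77049413]
```

View pics/s4.png

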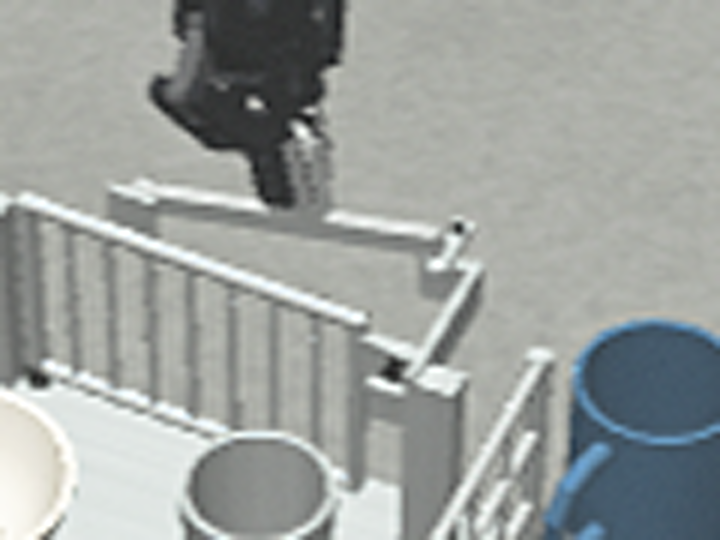

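```bash
cat > sw.py <<'E'
from h import *
import sys
from scipy.spatial.transform import Rotation as Ro
H=np.array([643.9,-129.5,0])
if len(sys.argv)>2: H+=np.array([float(x) for x in sys.argv[2].split(",")]+[0])
s=r.get_state(); R=np.array(s["orientation"]); p=np.array(s["position"])*1000
F=R.T@np.array(s["force"])
ex=R[:2,0]/np.linalg.norm(R[:2,0]); ey=np.array([-ex[1],ex[0]]); print("az",np.degrees(np.arctan2(*ex[::-1])),"gate frame tcp",ex@(p-H)[:2],ey@(p-H)[:2],"F",np.array(s["force"])[:2]@np.c_[ex,ey],s["force"][2])
out=[]
for th in eval(sys.argv[1]):
    Q=Ro.from_euler("z",th,degrees=True); d=R.T@(Q.apply(p-H)-(p-H)); w=R.T@np.array([0,0,th]); out.append([np.round(d,1).tolist(),np.round(w,2).tolist(),6])
print(out)
E
python3 sw.py "[.5,1.5,3.5,6,9,12,15,18,21,24,27,30,30]"
```

```text
az 12.660257554336994 gate frame tcp -14.054302234664444 124.54473465798254 F [-6.93350637 -0.14288006] 0.5233032581626391
[[[-1.1, -0.0, -0.1], [-0.0, -0.49, 0.11], 6], [[-3.3, -0.1, -0.4], [-0.0, -1.46, 0.34], 6], [[-7.6, -0.2, -1.1], [-0.01, -3.41, 0.8], 6], [[-12.9, -0.5, -2.1], [-0.01, -5.84, 1.37], 6], [[-19.3, -0.8, -3.6], [-0.01, -8.76, 2.05], 6], [[-25.6, -1.2, -5.5], [-0.02, -11.68, 2.74], 6], [[-31.8, -1.7, -7.7], [-0.02, -14.6, 3.42], 6], [[-37.8, -2.3, -10.2], [-0.03, -17.53, 4.11], 6], [[-43.7, -3.0, -13.0], [-0.03, -20.45, 4.79], 6], [[-49.4, -3.7, -16.1], [-0.04, -23.37, 5.48], 6], [[-55.0, -4.5, -19.4], [-0.04, -26.29, 6.16], 6], [[-60.4, -5.3, -23.1], [-0.05, -29.21, 6.85], 6], [[-60.4, -5.3, -23.1], [-0.05, -29.21, 6.85], 6]]
```

The bar is lifted well above the hook (crop ~(440,235)) with the gate still pressed in. Next is the first 30° of the swing.

Call:
{"fn": "apply_moves", "kwargs": {
  "motion": [
    [[-1.1, 0, -0.1], [0, -0.49, 0.11], 6],
    [[-3.3, -0.1, -0.4], [0, -1.46, 0.34], 6],
    [[-7.6, -0.2, -1.1], [-0.01, -3.41, 0.8], 6],
    [[-12.9, -0.5, -2.1], [-0.01, -5.84, 1.37], 6],
    [[-19.3, -0.8, -3.6], [-0.01, -8.76, 2.05], 6],
    [[-25.6, -1.2, -5.5], [-0.02, -11.68, 2.74], 6],
    [[-31.8, -1.7, -7.7], [-0.02, -14.6, 3.42], 6],
    [[-37.8, -2.3, -10.2], [-0.03, -17.53, 4.11], 6],
    [[-43.7, -3.0, -13.0], [-0.03, -20.45, 4.79], 6],
    [[-49.4, -3.7, -16.1], [-0.04, -23.37, 5.48], 6],
    [[-55.0, -4.5, -19.4], [-0.04, -26.29, 6.16], 6],
    [[-60.4, -5.3, -23.1], [-0.05, -29.21, 6.85], 6],
    [[-60.4, -5.3, -23.1], [-0.05, -29.21, 6.85], 6],
    [[-60.4, -5.3, -23.1], [-0.05, -29.21, 6.85], 6]
  ]
}}

```text
clock: 14.3
position: [0.5499, -0.0469, 0.1746]
orientation: [[0.736, -0.154, -0.659], [0.677, 0.168, 0.717], [0.0, -0.974, 0.228]]
force: [-4.6, 0.2, 1.4]
opening: 0.0112
```

```bash
python3 f.py 4; python3 sw.py "[3,6,9,12,15,18,21,24,27,29,29]"
```

```text
T [-0.09   0.746 -0.212] F rack [-4.82  1.28  1.19] sd [0.48 0.26 0.44] pos [549.89 -46.92 174.59] open 11.72 t 14.5
az 42.61389140506456 gate frame tcp -13.287758670906726 124.41964184925692 F [-3.22156635  2.91109351] 1.556016176663491
[[[-6.5, -0.2, -0.8], [0.0, -2.92, 0.68], 6], [[-12.9, -0.5, -2.0], [0.0, -5.84, 1.37], 6], [[-19.3, -0.8, -3.5], [0.0, -8.76, 2.05], 6], [[-25.6, -1.2, -5.3], [0.0, -11.68, 2.73], 6], [[-31.7, -1.7, -7.5], [0.0, -14.61, 3.42], 6], [[-37.8, -2.3, -9.9], [0.0, -17.53, 4.1], 6], [[-43.7, -3.0, -12.7], [0.0, -20.45, 4.78], 6], [[-49.5, -3.7, -15.7], [0.0, -23.37, 5.47], 6], [[-55.0, -4.5, -19.1], [0.0, -26.29, 6.15], 6], [[-58.7, -5.0, -21.5], [0.0, -28.24, 6.61], 6], [[-58.7, -5.0, -21.5], [0.0, -28.24, 6.61], 6]]
```

Call:
{"fn": "apply_moves", "kwargs": {
  "motion": [
    [[-6.5, -0.2, -0.8], [0, -2.92, 0.68], 6],
    [[-12.9, -0.5, -2.0], [0, -5.84, 1.37], 6],
    [[-19.3, -0.8, -3.5], [0, -8.76, 2.05], 6],
    [[-25.6, -1.2, -5.3], [0, -11.68, 2.73], 6],
    [[-31.7, -1.7, -7.4], [0, -14.61, 3.42], 6],
    [[-37.8, -2.3, -9.8], [0, -17.53, 4.1], 6],
    [[-43.7, -3.0, -12.5], [0, -20.45, 4.78], 6],
    [[-49.5, -3.7, -15.5], [0, -23.37, 5.47], 6],
    [[-55.0, -4.5, -18.8], [0, -26.29, 6.15], 6],
    [[-58.7, -5.0, -21.2], [0, -28.24, 6.61], 6],
    [[-58.7, -5.0, -21.2], [0, -28.24, 6.61], 6],
    [[-58.7, -5.0, -21.2], [0, -28.24, 6.61], 6]
  ]
}}

```text
clock: 15.5
position: [0.5213, -0.1035, 0.1746]
orientation: [[0.315, -0.217, -0.924], [0.949, 0.071, 0.307], [-0.001, -0.974, 0.228]]
force: [-4.5, -3.4, 2.1]
opening: 0.0116
```

```bash
python3 f.py 4; python3 sw.py "[3,6,9,12,15,18,21,24,25,25]"; python3 -c "
from h import *
print(r.get_state()['joint_pos'])"
```

```text
T [-0.354  0.905 -0.182] F rack [-6.16 -1.34  1.86] sd [0.46 0.3  0.37] pos [ 521.26 -103.43  174.61] open 11.16 t 15.7
az 71.61114277320411 gate frame tcp -13.953928273619685 124.61581579902153 F [-5.13692571  4.57220056] 1.7465189268360373
[[[-6.5, -0.2, -0.9], [-0.0, -2.92, 0.68], 6], [[-12.9, -0.5, -2.1], [-0.01, -5.84, 1.37], 6], [[-19.3, -0.8, -3.6], [-0.01, -8.76, 2.05], 6], [[-25.6, -1.2, -5.5], [-0.02, -11.68, 2.73], 6], [[-31.8, -1.7, -7.7], [-0.02, -14.61, 3.42], 6], [[-37.8, -2.3, -10.1], [-0.03, -17.53, 4.1], 6], [[-43.7, -3.0, -12.9], [-0.03, -20.45, 4.78], 6], [[-49.5, -3.7, -16.0], [-0.03, -23.37, 5.47], 6], [[-51.4, -3.9, -17.1], [-0.04, -24.34, 5.69], 6], [[-51.4, -3.9, -17.1], [-0.04, -24.34, 5.69], 6]]
[-11.98789748  19.24655904   4.4089243   88.2593905    1.37511904
   6.2526532 ]
```

Call:
{"fn": "apply_moves", "kwargs": {
  "motion": [
    [[-6.5, -0.2, -0.7], [0, -2.92, 0.68], 6],
    [[-12.9, -0.5, -1.8], [0, -5.84, 1.37], 6],
    [[-19.3, -0.8, -3.2], [-0.01, -8.76, 2.05], 6],
    [[-25.6, -1.2, -5.0], [-0.02, -11.68, 2.73], 6],
    [[-31.8, -1.7, -7.1], [-0.02, -14.61, 3.42], 6],
    [[-37.8, -2.3, -9.5], [-0.03, -17.53, 4.1], 6],
    [[-43.7, -3.0, -12.2], [-0.03, -20.45, 4.78], 6],
    [[-49.5, -3.7, -15.2], [-0.03, -23.37, 5.47], 6],
    [[-51.4, -3.9, -16.3], [-0.04, -24.34, 5.69], 6],
    [[-51.4, -3.9, -16.3], [-0.04, -24.34, 5.69], 6],
    [[-51.4, -3.9, -16.3], [-0.04, -24.34, 5.69], 6],
    [[-51.4, -3.9, -16.3], [-0.04, -24.34, 5.69], 6]
  ]
}}

```text
clock: 16.7
position: [0.5214, -0.1581, 0.1747]
orientation: [[-0.115, -0.225, -0.968], [0.993, -0.029, -0.111], [-0.003, -0.974, 0.227]]
force: [-3.4, -4.7, 0.3]
opening: 0.0114
```

```bash
python3 f.py 4; python3 sw.py "[3]"; python3 -c "
from h import *
im,d=optics.grab_frame('scene'); cv2.imwrite('pics/s5.png',cv2.resize(im[170:320,220:420],None,fx=4,fy=4,interpolation=cv2.INTER_CUBIC))"
```

```text
T [-0.603  0.675 -0.253] F rack [-4.71 -3.48  1.05] sd [0.35 0.22 0.36] pos [ 521.38 -158.1   174.64] open 11.01 t 16.9
az 96.59908942272014 gate frame tcp -14.321144515971021 124.99574383302428 F [-3.96276501  4.365591  ] 1.3483299399706492
[[[-6.5, -0.2, -0.9], [-0.01, -2.92, 0.68], 6]]
```

View pics/s5.png

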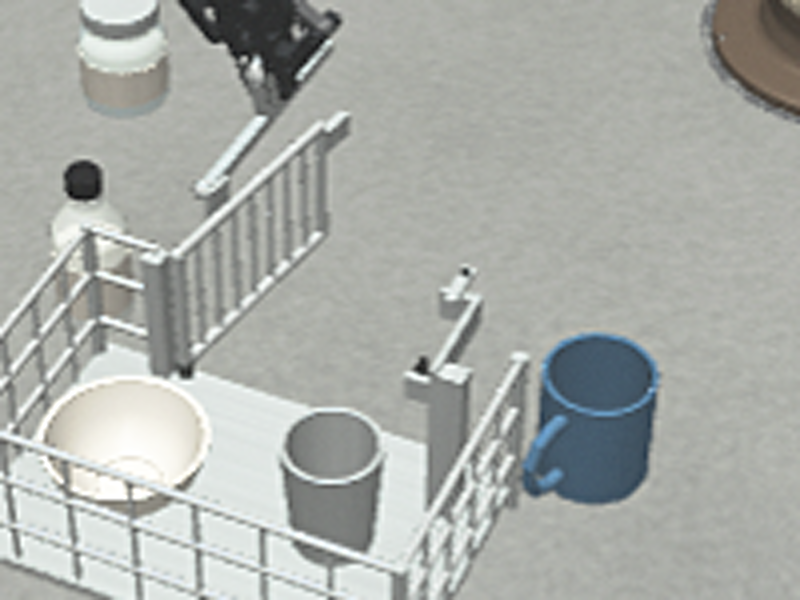

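The gate stands open at about 80° with the bar still held up. I'll lower the bar, then release it.

Call:
{"fn": "apply_moves", "kwargs": {
  "motion": [
    [[0, 2.1, 0.4], [-1.5, 0, 0], 6],
    [[0, 4.2, 0.7], [-3, 0, 0], 6],
    [[0, 8.4, 1.2], [-6, 0, 0], 6],
    [[0, 12.7, 1.4], [-9, 0, 0], 6],
    [[0, 15.9, 1.5], [-11.2, 0, 0], 6],
    [[0, 17.7, 1.4], [-12.5, 0, 0], 6],
    [[0, 17.7, 1.4], [-12.5, 0, 0], 6],
    [[0, 17.7, 1.4], [-12.5, 0, 0], 6]
  ]
}}

```text
clock: 17.62
position: [0.5159, -0.1583, 0.1576]
orientation: [[-0.115, -0.011, -0.993], [0.993, -0.003, -0.115], [-0.002, -1.0, 0.011]]
force: [-1.2, -4.5, -3.5]
opening: 0.0112
```

```bash
python3 f.py 4; python3 sw.py "[3]"
```

```text
T [-0.819  0.706 -0.535] F rack [-3.72 -3.7  -2.03] sd [0.35 0.47 0.74] pos [ 515.92 -158.31  157.67] open 11.37 t 17.8167
az 96.61571842021169 gate frame tcp -13.875444828182433 130.44513382883122 F [-4.15315752  3.62607183] -1.8018421150748973
[[[-6.8, 0.0, -0.9], [-0.01, -3.0, 0.04], 6]]
```

Call:
{"fn": "apply_moves", "kwargs": {
  "motion": [
    [[0, 0, 0], [0, 0, 0], 12],
    [[0, 0, 0], [0, 0, 0], 13],
    [[0, 0, 0], [0, 0, 0], 15],
    [[0, 0, 0], [0, 0, 0], 18],
    [[0, 0, 0], [0, 0, 0], 22],
    [[0, 0, 0], [0, 0, 0], 26],
    [[0, 0, 0], [0, 0, 0], 30],
    [[0, 0, 0], [0, 0, 0], 30],
    [[0, 0, 0], [0, 0, 0], 30]
  ]
}}

```text
clock: 18.57
position: [0.5159, -0.1577, 0.1577]
orientation: [[-0.116, -0.011, -0.993], [0.993, -0.002, -0.116], [-0.0, -1.0, 0.011]]
force: [0.2, 0.6, -0.5]
opening: 0.0299
```

```bash
python3 f.py 4; python3 sw.py "[3]"
```

```text
T [0.027 0.002 0.019] F rack [-0.47  0.66 -0.28] sd [0.71 0.21 0.52] pos [ 515.85 -157.71  157.71] open 30.14 t 18.7667
az 96.64758933676094 gate frame tcp -13.198739085437095 130.45898529995344 F [0.65026777 1.71857934] -0.7646505577799708
[[[-6.8, -0.0, -0.9], [-0.0, -3.0, 0.03], 6]]
```

Released with no force left on the tool. I'll retreat straight up along the fingers.

Call:
{"fn": "apply_moves", "kwargs": {
  "motion": [
    [[0, -10, 0], [0, 0, 0], 30],
    [[0, -25, 0], [0, 0, 0], 30],
    [[0, -45, 0], [0, 0, 0], 30],
    [[0, -70, 0], [0, 0, 0], 30],
    [[0, -100, 0], [0, 0, 0], 30],
    [[0, -130, 30], [0, 0, 0], 30],
    [[0, -140, 60], [0, 0, 0], 30],
    [[0, -140, 100], [0, 0, 0], 30],
    [[0, -140, 140], [0, 0, 0], 30],
    [[0, -140, 180], [0, 0, 0], 30],
    [[0, -140, 180], [0, 0, 0], 30],
    [[0, -140, 180], [0, 0, 0], 30]
  ]
}}

```text
clock: 19.77
position: [0.3372, -0.1784, 0.3013]
orientation: [[-0.114, -0.008, -0.993], [0.994, -0.003, -0.114], [-0.002, -1.0, 0.008]]
force: [0.8, -0.7, -0.6]
opening: 0.0299
```

```bash
python3 - <<'E'
from h import *
im,d=optics.grab_frame('scene'); im2,d2=optics.grab_frame('top')
cv2.imwrite('pics/s6.png',np.hstack([cv2.resize(im[150:330,200:420],None,fx=1.8,fy=3),cv2.resize(im2[170:350,220:500],None,fx=1.4,fy=3)])[:600])
A=cloud("top",d2)
m=(A[...,2]>.165)&(A[...,2]<.2)&(A[...,0]>.45)&(A[...,0]<.58)&(A[...,1]>-.21)&(A[...,1]<-.1)
p=A[m]; print(len(p),p.mean(0)); q=p[:,:2].mean(0)-np.array([.6439,-.1295]); print(np.degrees(np.arctan2(q[1],q[0]))%360-np.degrees(np.arctan2(.130,-.014))-16.4,np.linalg.norm(q))
m=(A[...,2]>.137)&(A[...,2]<.16)&(A[...,0]>.42)&(A[...,0]<.62)&(A[...,1]>-.22)&(A[...,1]<-.1); p=A[m]; p=p[p[:,0].argsort()]; k=len(p)//4
print("bar z near end/pivot",p[:k].mean(0),p[-k:].mean(0))
print(r.get_state()['position'],r.get_state()['force'])
E
```

```text
84 [ 0.51454603 -0.15627124  0.1857323 ]
79.1462890270549 0.1320952247045851
bar z near end/pivot [ 0.46808512 -0.16148531  0.14518277] [ 0.59191866 -0.14608604  0.14672573]
[ 0.3389407  -0.17848789  0.30040734] [-0.33861944 -0.06702896 -0.44908285]
```

View pics/s6.png

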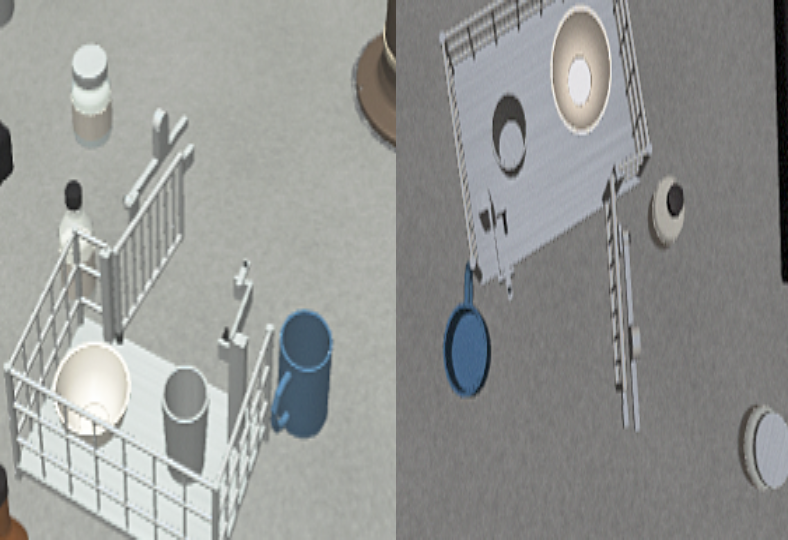

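The gate is open at about 79° (1.38 rad). The bar is level, 145 mm high at its end and 147 mm at its pivot. The dishes, soap and mug look undisturbed, and the arm is clear.

```bash
python3 -c "
from h import *
print(order.hand_in())"
```

```text
the job is handed in; nothing more can be done
None
```

The gate is open and the job is handed in, after about 20 s on the robot's clock; `hand_in` reports no verdict.

I pinched the thumb tab and pressed the gate inward in small steps until the buffer answered. The push was about 6.7 N, or roughly 9 N at the tab once the wrist torque is counted. I kept that push on while lifting the bar about 13° (0.23 rad). Then I swung the gate out in three stages, lowered the bar, let go and backed away.

**Last checks:**
- **Gate:** it stands at about 79° (1.38 rad), measured from the top camera.
- **Latch bar:** it is level, with its top at 145 mm at the free end and 147 mm at the pivot.
- **Robot:** the arm is clear of everything, and the force on the tool is back to noise.
- **Other things:** the bowl, beaker, soap, mug and jar look unmoved in the last picture. The ladle was outside that crop, and the arm went nowhere near it after its first crossing high above the counter.

The catch force could not be measured directly; I inferred it from the wrist. The buffer push works out at about 6 N at the tongue. From how far the gate moved it could be about 8 N, and either is under the 12 N limit.

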